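# Load the clock-crystal dryer and switch it on

## Task

Load the drying rack: tip each clock crystal up in its tray pocket by pressing its edge down over the well, take it by the raised edge and stand it on edge in a rack slot of its own, without dropping one on the bench or knocking the oil bottle over. When all the crystals there are stand fully home in the rack, turn the selector knob on the console to the green tab. Then pull the locking toggle outward, flip it over to the green side and let it spring back in.

Things in the scene. Friction and masses are not known exactly. Their poses are not given: they have to be found in the camera images.
- crystal0_center (a point): centre of a clock crystal: a rigid flat disc, 90 mm across and 8 mm thick, with a pale glass face in a blue gasket ring, about 0.12 kg; z is the disc's axis. It starts lying flat in a pocket of the tray, its top flush with the tray. Not every crystal is there in every start (None if absent)
- crystal1_center (a point): centre of a clock crystal: a rigid flat disc, 90 mm across and 8 mm thick, with a pale glass face in a blue gasket ring, about 0.12 kg; z is the disc's axis. It starts lying flat in a pocket of the tray, its top flush with the tray. Not every crystal is there in every start (None if absent)
- crystal2_center (a point): centre of a clock crystal: a rigid flat disc, 90 mm across and 8 mm thick, with a pale glass face in a blue gasket ring, about 0.12 kg; z is the disc's axis. It starts lying flat in a pocket of the tray, its top flush with the tray. Not every crystal is there in every start (None if absent)
- tray: wooden tip-up tray, fixed, 120 mm along x, 350 mm along y, top 56 mm above the table; origin at the centre of its underside, x towards its far edge. Three round pockets 114 mm apart along y, each 94 mm across and 8 mm deep (a flat crystal fills it flush); a red dot marks each pocket's far (+x) side, where the well is
- pocket0 (a point): centre of pocket 0's floor, 48 mm above the table; axes as the tray's (all pockets alike). The floor ends at a slippery steel bar 8 mm to the +x side of this point; beyond it, up to the pocket wall 47 mm from the centre, lies a well 44 mm deep, hidden under the crystal
- pocket1 (a point): centre of pocket 1's floor. Tipping: press the crystal's +x part down with shut fingers about 31 mm from the pocket centre towards +x, from flush to some 20 mm below flush; its far edge slides down the wall into the well, and it stays leaning about 57 degrees from level when let go
- pocket2 (a point): centre of pocket 2's floor. When tipped, a crystal's near (-x) edge stands raised about 35 mm above the tray's top, some 13 mm to the -x side of the pocket centre. Pinch it there by its two faces (8 mm), best with the gripper tilted 20 to 35 degrees from vertical, fingers pointing down and towards +x
- rack: yellow drying rack, loose on the table, 0.95 kg, 134 mm long (x) and 110 mm wide (y); origin at the centre of its underside. Three upright slots across it (in the y-z plane), 14 mm wide with sloping lead-ins, walls up to 46 mm above the table; a crystal stands on edge in a slot upon two steel rods, which centre it
- slot0 (a point): where the centre of a crystal fully home in slot 0 of the rack lies (52 mm above the table; the slots are 48 mm apart along the rack's x); axes as the rack's: the crystal's axis is along x
- slot1 (a point): where the centre of a crystal fully home in slot 1 of the rack lies (52 mm above the table; the slots are 48 mm apart along the rack's x); axes as the rack's: the crystal's axis is along x
- slot2 (a point): where the centre of a crystal fully home in slot 2 of the rack lies (52 mm above the table; the slots are 48 mm apart along the rack's x); axes as the rack's: the crystal's axis is along x
- dial (a joint): black selector knob on the grey control console (fixed, 215 x 140 mm, top 60 mm above the table): rad, grows clockwise seen from above; five detents at 0, 0.4, 0.8, 1.2 and 1.6, end stops just beyond; about 0.1 N m takes it from one to the next and it snaps into the nearest
- dial_grip (a point): point on the knob's turning axis, 27 mm above the console's top, at the middle of its grip bar (bar 54 mm long, 16 mm thick, its top 14 mm above this point; round skirt 60 mm across beneath, its top 17 mm below this point)
- dial_pointer (a point): end of the white pointer line on the knob's bar, 27 mm from the turning axis; the bar runs from the axis towards it
- tab_green: round green tab, 11 mm across, on the console 47 mm from the knob's axis, beside one of the detents; when the pointer is set on it, it lies 20 mm straight beyond the pointer's end. Which detent differs from start to start, always at 0.8, 1.2 or 1.6; a white and an orange tab are at the other two
- toggle (a joint): tilt of the locking power toggle on the console: rad, 0 = off, leaning 0.4 rad from vertical towards the console's -x (robot side, red stripe); 0.8 = on, leaning 0.4 rad towards +x (green stripe). It turns about the console's y axis; a steel gate blocks it between unless the bat is pulled out
- bat (a joint): how far the toggle's bat is pulled outward along its own length: m, 0 to 0.016, spring-loaded (1.8 N at 0, 6.6 N at full pull, springs back when let go); above 0.008 it clears the gate and can be flipped
- toggle_ball (a point): centre of the red ball, 24 mm across, at the end of the toggle's bat, 62 mm from the pivot when not pulled; z points outward along the bat. It can be pinched from above on its two sides along the console's y (the ball turns between the fingers as it is flipped)
- toggle_pivot (a point): point that the toggle turns about, at the console's top surface; x, y are the console's axes (x from the red stripe to the green one, y along the turning axis)
- oil: bystander: amber oil bottle with a red cap, 44 mm across and 85 mm tall, standing beyond the tray; not to be knocked over; origin at the centre of its underside
Not all that is in view belongs to the job. What is shaped like the part that bears crystal2_center but pink is not meant.

How it is judged:
By the outcome, as a careful person would: the job done as asked, in the order asked, and still so for the second after the job is handed in, with the robot touching nothing.
Of crystal0, crystal1, crystal2 only 2 to 3 are there at a start; the rules pass over those that are not, and their reading is None.
At some moment in a run one of rack, jar may be knocked a few centimetres aside while the robot is not near it.
It also fails if it takes over 210 s, if anything falls off the work surface, if the arm or the gripper's body presses on something with over 40 N, if the wrist force passes 120 N, or if a joint passes its speed limit or range.

## Robot

A 7-joint arm with a two-finger parallel gripper is mounted at the origin on the work surface. World frame = base frame: x ahead of the robot, y to its left, z up, the work surface at z = 0. Lengths are in m, angles in rad, forces in N, time in s.
With the tool pointing down it reaches from about 0.4 to 0.85 m from the base axis. Payload 10.4 kg.
Tool frame: the origin (TCP) lies on the centre line of the jaws, within the pads' length; the fingertips stand 14 mm ahead of it and the grasp point (between the pads) lies 5 mm behind it; z points along the fingers, y is the line along which they close (so a half turn about z gives the same grasp; the last joint's range is limited). The gripper opens to 87 mm and grips with 3 to 60 N. Pads are 19 mm wide; open, the fingers measure 117 mm over their backs; the gripper's body (75 mm by 190 mm) begins 51 mm behind the grasp point.
Start: joints at [1.267, 0.332, -0.065, 1.46, 0.022, 1.35, -0.088], TCP at [0.173, -0.601, 0.237] pointing down, gripper open.
Joint ranges: [-2.6, 2.6], [-0.5, 2.12], [-1.47, 1.34], [0.16, 2.42], [-1.27, 4.41], [0.06, 2.06], [-2.6, 2.6]. Speed limits (rad/s): [2.22, 2.22, 2.79, 2.79, 3.14, 3.14, 3.14].

## Interface

Orientations are given as a unit quaternion [x, y, z, w].
In Python, from bench import robot, vision gives the robot as it stands. The module is installed in compiled form; this text tells all that it offers.
- The arm moves only by the tool carry_out, never from a script. Its argument "steps" is a list of rows, each a list of 7 numbers: the closure, from 0 (fully open) to 1 (shut), then the shift along the world's x, y, z in mm, then the turn, a rotation vector about the world's x, y, z in degrees. In form: [[claw, tx, ty, tz, ax, ay, az], ...]. A call has 1 to 10 rows; each row is the pose to reach, as a shift and turn from the pose commanded when the call began; what a row does not reach only later rows make up. A row lasts 1/8 s, in which the tool goes at most 62.5 mm and 10.7 degrees, less where a joint would pass 70% of its speed; a pose out of reach is approached as far as the arm can. A call with a gripper value outside its range is refused whole. The fingers move at their own pace and stop on an object; "newtons" is the grip in N (left out, the last holds). Time passes only in rows, so rows that repeat a pose let the fingers close. It gives the time, the measured TCP pose, the force, the opening and the grip force at its end, in the units of the state.
- robot.state(): the state, without advancing time (a new reading comes with each control period).
- vision.snapshot(name): name is "scene" or "side" or "wrist"; returns the picture (420x560x3 uint8, red, green, blue); there is no depth.
- vision.get_calibration(name): a dict with "camera_matrix" (3x3 intrinsics, pixels), "rvec" (rotation vector, rad) and "tvec" (3), from world to camera coordinates, as OpenCV has them; the wrist camera has in their place "tool_from_camera" (4x4, takes a point from camera to tool coordinates, whose origin is the TCP and whose axes are the flange's). Camera axes: x right, y down, z forward; pixel columns grow to the right and rows downward; lengths in m; the calibration is good to about 2 mm. A picture is of the moment at which its call begins: read the wrist's pose just before it. get_calibration takes no time and is no camera call.
- robot.sign_off(): hands the job in; it is judged then, once.
The state is a dict: "time": time; "qpos": joint angles; "joint_vel": joint speeds; "tau": joint torques, N m; "position": TCP position; "eef_rot": TCP orientation; "ft_force": force on the tool from outside, world axes, zero at the start; "ft_torque": the same for the moment, N m; "width": finger opening in m; "finger_force": force on a finger pad.
Only numpy, scipy, OpenCV 4.12 (cv2) and the standard library are available. Lean on these libraries where they do the work, as an engineer would, in place of code of your own. Each camera call takes 0.05 s, during which the arm holds its last target. There are 200 camera calls.

## Working session

There is one attempt and no reset: what is moved stays moved. The work goes in short steps, Python scripts to look and compute and a tool call to move; the robot and the scene stay as the last step left them, time stands still between calls to the robot, and variables do not carry over. Pictures are saved under pics/ and viewed, at most 16 in all, crops included, and the job is handed in when it is done.

Besides the shell and the picture viewer there is one more tool, called after "Call:" as name(argument=value, ...) on one line, values as JSON. carry_out: Moves the arm, as the interface text tells. Its arguments: {"type":"object","properties":{"steps":{"type":"array"},"newtons":{"type":"number"}},"required":["steps"]}

```bash
mkdir -p pics; cat > h.py <<'E'
import numpy as np, cv2
from scipy.spatial.transform import Rotation as R
from bench import robot, vision
def save(im,n): cv2.imwrite('pics/'+n+'.png',cv2.cvtColor(im,cv2.COLOR_RGB2BGR))
def cam(name,st=None):
    c=vision.get_calibration(name); K=np.array(c['camera_matrix'])
    if name=='wrist':
        T=np.array(c['tool_from_camera']); st=st or robot.state()
        Rt=R.from_quat(st['eef_rot']).as_matrix(); p=np.array(st['position'])
        return K,Rt@T[:3,:3],Rt@T[:3,3]+p
    Rm=cv2.Rodrigues(np.array(c['rvec'],float))[0]
    return K,Rm.T,-Rm.T@np.array(c['tvec'],float).ravel()
def ray(C,uv):
    K,Rc,o=C; d=Rc@np.linalg.solve(K,[uv[0],uv[1],1.]); return o,d/np.linalg.norm(d)
def onz(C,uv,z):
    o,d=ray(C,uv); return o+d*(z-o[2])/d[2]
def proj(C,p):
    K,Rc,o=C; q=K@(Rc.T@(np.array(p)-o)); return q[:2]/q[2]
def blobs(im,lo,hi,amin=30):
    h=cv2.cvtColor(im,cv2.COLOR_RGB2HSV); m=cv2.inRange(h,np.array(lo),np.array(hi))
    n,l,s,c=cv2.connectedComponentsWithStats(m)
    return [(c[i].round(1),s[i]) for i in range(1,n) if s[i][4]>=amin],l
E
python3 - <<'E'
from h import *
for n in('scene','side','wrist'):
    im=vision.snapshot(n); np.save(n+'0.npy',im); save(im,n+'0'); C=cam(n); print(n,C[2].round(3),C[1][:,2].round(2),C[0][0,0])
s=robot.state();print(s['time'],s['position'],s['eef_rot'],s['width'])
print(vision.get_calibration('wrist')['tool_from_camera'])
E
```

```text
scene [1.231 0.532 0.699] [-0.67 -0.5  -0.55] 504.13922361713145
side [ 0.489 -0.836  0.748] [ 0.03  0.78 -0.63] 454.3476182407393
wrist [ 0.25  -0.578  0.384] [-0.28 -0.08 -0.96] 305.36086418523985
0.15 [ 0.17311886 -0.60024981  0.23595445] [ 9.90160288e-01  1.39936807e-01 -1.09263811e-04 -5.31061016e-04] 0.08703092965431296
[[-6.44964657e-04 -9.56781240e-01 -2.90807915e-01  8.01608678e-02]
 [ 9.99999678e-01 -4.78352197e-04 -6.44019753e-04 -2.09049304e-04]
 [ 4.77077412e-04 -2.90808237e-01  9.56781240e-01 -1.48139850e-01]
 [ 0.00000000e+00  0.00000000e+00  0.00000000e+00  1.00000000e+00]]
```

View pics/scene0.png

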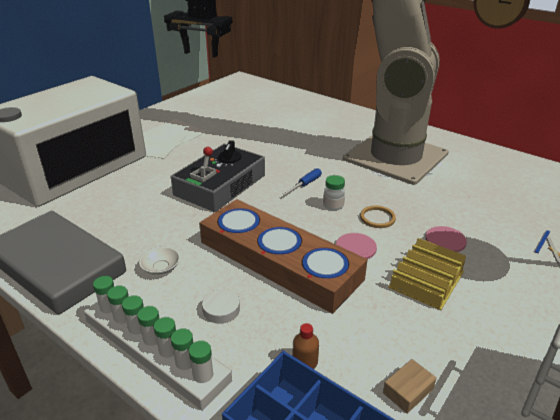

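View pics/side0.png

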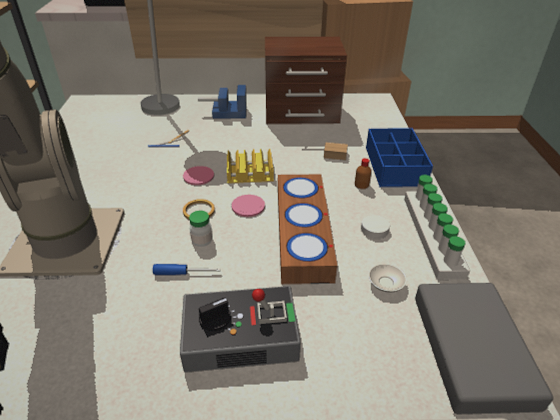

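The scene view shows three crystals in the tray at (239,220), (279,240) and (325,263). The yellow rack is at (430,272), with a ring and two pink decoy discs nearby at (356,246) and (445,239). The console is at (220,175) and the oil bottle at (306,347). In the side view the crystals are at (301,188), (304,215) and (307,246), and the rack is at (250,167).

```bash
python3 - <<'E'
from h import *
for n in('scene','side'):
    im=np.load(n+'0.npy'); C=cam(n)
    b,l=blobs(im,(105,120,60),(125,255,255),60)
    for c,s in b:
        m=np.uint8(l==list(l[l>0])[0]) if 0 else None
        x,y,w,h,a=s
        sub=np.uint8(l[y:y+h,x:x+w]>0)
        cs=max(cv2.findContours(sub,cv2.RETR_EXTERNAL,cv2.CHAIN_APPROX_NONE)[0],key=len)
        e=cv2.fitEllipse(cs); u=np.array(e[0])+[x,y]
        print(n,'blue',u.round(1),a,onz(C,u,.056).round(4))
    b,l=blobs(im,(20,120,90),(32,255,255),40)
    for c,s in b: print(n,'yel',c,s)
    b,l=blobs(im,(45,120,60),(75,255,255),8)
    for c,s in b: print(n,'green',c,s[4],onz(C,c,.06).round(3))
    b,l=blobs(im,(0,180,110),(6,255,255),4)
    b+=blobs(im,(174,180,110),(180,255,255),4)[0]
    for c,s in b: print(n,'red',c,s[4],onz(C,c,.056).round(3))
    b,l=blobs(im,(10,180,150),(18,255,255),4)
    for c,s in b: print(n,'or',c,s[4],onz(C,c,.06).round(3))
a=np.load('side0.npy');sc=np.load('scene0.npy')
A=cv2.resize(a[280:370,175:305],None,fx=6,fy=6,interpolation=cv2.INTER_CUBIC)
save(A,'c1')
B=cv2.resize(sc[230:310,380:480],None,fx=4,fy=4,interpolation=cv2.INTER_CUBIC)
D=cv2.resize(a[140:190,215:285],None,fx=5,fy=5,interpolation=cv2.INTER_CUBIC)
E=np.zeros((320,760,3),np.uint8);E[:320,:400]=B;E[:250,400:750]=D;save(E,'c2')
E
```

```text
scene blue [77.2 49. ] 13846 [ 0.0774 -1.4455  0.056 ]
scene blue [310.7 176.4] 158 [ 0.3257 -0.0758  0.056 ]
scene blue [238.3 220.3] 227 [ 0.5785 -0.0914  0.056 ]
scene blue [279.2 240.3] 282 [0.5791 0.0226 0.056 ]
scene blue [541.8 241.4] 79 [0.2432 0.4555 0.056 ]
scene blue [325.  262.7] 330 [0.5799 0.1371 0.056 ]
scene blue [294.2 394.6] 5936 [0.8547 0.2668 0.056 ]
scene yel [429.  272.2] [ 389  239   77   71 2813]
scene green [213.6 162.3] 9 [ 0.429 -0.311  0.06 ]
scene green [335.4 181.8] 184 [ 0.315 -0.01   0.06 ]
scene green [193.5 181. ] 43 [ 0.527 -0.283  0.06 ]
scene green [153.  319.2] 2194 [ 0.886 -0.008  0.06 ]
scene red [208.1 150. ] 21 [ 0.384 -0.376  0.056]
scene red [221.2 230.6] 5 [ 0.629 -0.095  0.056]
scene red [263.  251.8] 4 [0.629 0.02  0.056]
scene red [309.  275.5] 6 [0.629 0.134 0.056]
scene red [306.2 328.3] 78 [0.74  0.206 0.056]
side blue [240.5  90.1] 65 [0.3965 0.7539 0.056 ]
side blue [396.9 156.6] 2879 [0.8662 0.2825 0.056 ]
side blue [300.3 187.1] 149 [0.5766 0.136  0.056 ]
side blue [303.2 214.7] 188 [0.5762 0.0202 0.056 ]
side blue [306.6 246.8] 257 [ 0.5758 -0.0938  0.056 ]
side blue [168.2 269. ] 337 [ 0.2788 -0.156   0.056 ]
side yel [249.8 168.3] [ 227  149   47   34 1087]
side green [441.4 213. ] 913 [0.912 0.015 0.06 ]
side green [198.5 218.2] 236 [0.325 0.007 0.06 ]
side green [290.1 312.2] 95 [ 0.53 -0.28  0.06]
side green [238.  324.1] 20 [ 0.432 -0.305  0.06 ]
side red [365.1 160.3] 19 [0.77  0.264 0.056]
side red [320.8 186.6] 5 [0.631 0.137 0.056]
side red [325.  213.5] 6 [0.63  0.024 0.056]
side red [330.5 245.5] 8 [ 0.63  -0.091  0.056]
side red [257.4 293.2] 76 [ 0.467 -0.227  0.056]
```

View pics/c1.png

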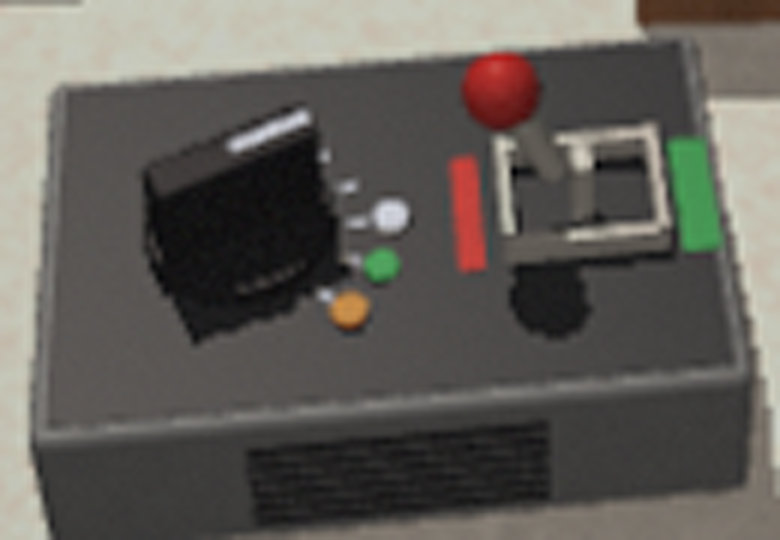

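View pics/c2.png

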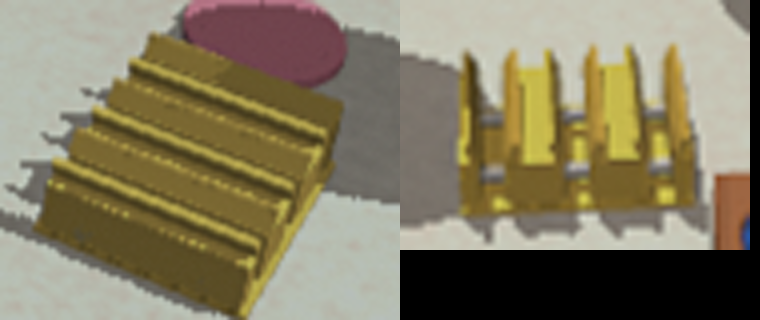

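The green tab at crop (382,265) sits between the white and orange tabs. The rack's three slots run across y. I'll press the three crystals first, starting from pocket y = -0.093.

Call:
carry_out(steps=[[1, 435, 507, 0, 0, 0, -16.1], [1, 435, 507, 0, 0, 0, -16.1], [1, 435, 507, 0, 0, 0, -16.1], [1, 435, 507, 0, 0, 0, -16.1], [1, 435, 507, 0, 0, 0, -16.1], [1, 435, 507, 0, 0, 0, -16.1], [1, 435, 507, 0, 0, 0, -16.1], [1, 435, 507, 0, 0, 0, -16.1], [1, 435, 507, 0, 0, 0, -16.1], [1, 435, 507, 0, 0, 0, -16.1]], newtons=20)

```text
time: 1.4
position: [0.5806, -0.1254, 0.2365]
eef_rot: [1.0, -0.0, 0.0, 0.0]
ft_force: [0.9, -1.2, -0.2]
width: 0.0017
finger_force: 0.0
```

Call:
carry_out(steps=[[1, 28, 33, -50, 0, 0, 0], [1, 28, 33, -100, 0, 0, 0], [1, 28, 33, -150, 0, 0, 0], [1, 28, 33, -160, 0, 0, 0], [1, 28, 33, -167, 0, 0, 0], [1, 28, 33, -174, 0, 0, 0], [1, 28, 33, -180, 0, 0, 0], [1, 28, 33, -186, 0, 0, 0], [1, 28, 33, -188, 0, 0, 0], [1, 28, 33, -188, 0, 0, 0]])

```text
time: 2.65
position: [0.6088, -0.0939, 0.0492]
eef_rot: [1.0, -0.0, 0.001, 0.0]
ft_force: [5.4, -0.8, 1.2]
width: 0.0007
finger_force: 3.0
```

Call:
carry_out(steps=[[1, 0, 0, 30, 0, 0, 0], [1, 0, 0, 70, 0, 0, 0], [1, 0, 50, 90, 0, 0, 0], [1, 0, 100, 90, 0, 0, 0], [1, 0, 114, 90, 0, 0, 0], [1, 0, 114, 90, 0, 0, 0]])

```text
time: 3.4
position: [0.607, 0.0207, 0.138]
eef_rot: [1.0, 0.001, -0.001, 0.0]
ft_force: [0.3, -2.1, 0.6]
width: 0.0004
finger_force: 0.0
```

```bash
python3 - <<'E'
from h import *
im=vision.snapshot('side'); np.save('side1.npy',im)
im2=vision.snapshot('scene'); np.save('scene1.npy',im2)
A=cv2.resize(im[130:290,215:375],None,fx=2.5,fy=2.5); B=cv2.resize(im2[180:340,190:350],None,fx=2.5,fy=2.5)
save(np.hstack([A,B]),'p1'); print(robot.state()['position'])
E
```

```text
[0.60737144 0.01814964 0.1380419 ]
```

View pics/p1.png

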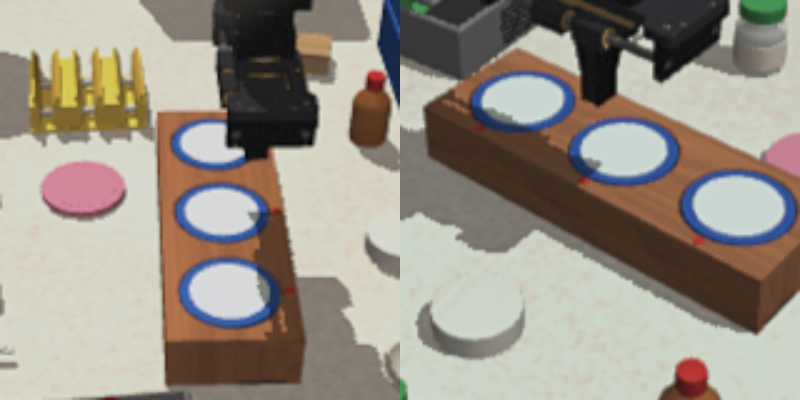

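The lean did not hold and the first crystal lies flat again. On the middle one I'll press slower and deeper, then withdraw gently.

Call:
carry_out(steps=[[1, 0, 1, -50, 0, 0, 0], [1, 0, 1, -64, 0, 0, 0], [1, 0, 1, -71, 0, 0, 0], [1, 0, 1, -76, 0, 0, 0], [1, 0, 1, -81, 0, 0, 0], [1, 0, 1, -86, 0, 0, 0], [1, 0, 1, -90, 0, 0, 0], [1, 0, 1, -93, 0, 0, 0], [1, 0, 1, -93, 0, 0, 0], [1, 0, 1, -93, 0, 0, 0]])

```text
time: 4.75
position: [0.6095, 0.0215, 0.0467]
eef_rot: [1.0, -0.0, 0.002, -0.0]
ft_force: [7.0, -0.1, 2.1]
width: 0.0007
finger_force: 3.6
```

```bash
python3 - <<'E'
from h import *
im=vision.snapshot('side'); im2=vision.snapshot('scene'); im3=vision.snapshot('wrist')
A=cv2.resize(im[170:290,255:355],(350,420)); 
save(np.hstack([A,cv2.resize(im3,(450,420))]),'p2'); s=robot.state();print(s['position'],s['ft_force'])
E
```

```text
[0.60945355 0.02145454 0.0466743 ] [ 7.1823618  -0.11127903  1.4419019 ]
```

View pics/p2.png

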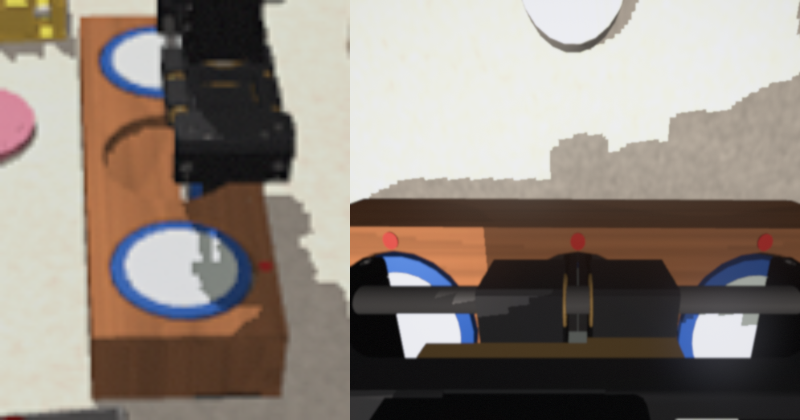

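The crystal is well tipped under the finger, with its edge visible at crop (190,190). I'll withdraw slowly.

Call:
carry_out(steps=[[1, 2, 0, 0, 0, 0, 0], [1, 4, 0, 1, 0, 0, 0], [1, 4, 0, 3, 0, 0, 0], [1, 4, 0, 6, 0, 0, 0], [1, 4, 0, 9, 0, 0, 0], [1, 4, 0, 13, 0, 0, 0], [1, 4, 0, 18, 0, 0, 0], [1, 4, 0, 24, 0, 0, 0], [1, 4, 0, 34, 0, 0, 0], [1, 4, 0, 60, 0, 0, 0]])

```text
time: 6.15
position: [0.6109, 0.0211, 0.1055]
eef_rot: [1.0, -0.0, -0.001, 0.0]
ft_force: [0.6, 1.1, 0.9]
width: 0.0005
finger_force: 0.0
```

```bash
python3 - <<'E'
from h import *
im=vision.snapshot('side'); im2=vision.snapshot('scene')
A=cv2.resize(im[170:290,255:355],(350,420)); 
save(np.hstack([A,cv2.resize(im2[180:310,190:350],(450,420))]),'p3'); s=robot.state();print(s['position'],s['ft_force'])
E
```

```text
[0.61337034 0.02142724 0.10893526] [ 0.45170375  1.10581925 -0.09295747]
```

View pics/p3.png

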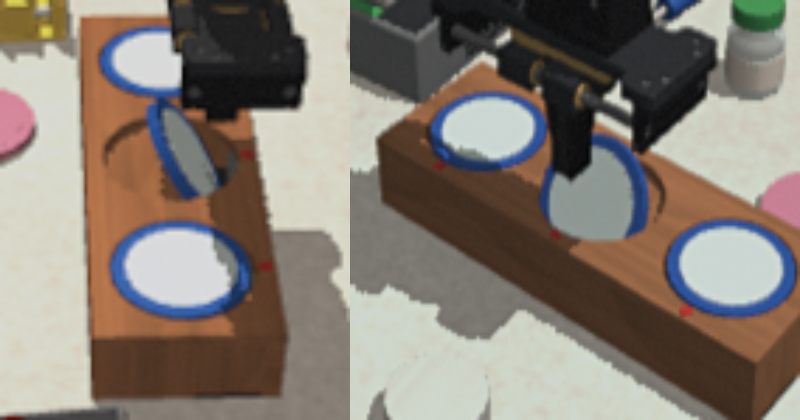

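The middle crystal now leans stably. Same for the +y one, then the -y one.

Call:
carry_out(steps=[[1, -4, 50, 10, 0, 0, 0], [1, -4, 110, 10, 0, 0, 0], [1, -4, 115, 0, 0, 0, 0], [1, -4, 115, -30, 0, 0, 0], [1, -4, 115, -37, 0, 0, 0], [1, -4, 115, -43, 0, 0, 0], [1, -4, 115, -49, 0, 0, 0], [1, -4, 115, -55, 0, 0, 0], [1, -4, 115, -60, 0, 0, 0], [1, -4, 115, -60, 0, 0, 0]])

```text
time: 7.5
position: [0.6097, 0.1362, 0.0466]
eef_rot: [1.0, -0.0, 0.002, -0.0]
ft_force: [8.0, 0.4, -1.4]
width: 0.0004
finger_force: 4.3
```

Call:
carry_out(steps=[[1, 2, 0, 0, 0, 0, 0], [1, 4, 0, 1, 0, 0, 0], [1, 4, 0, 3, 0, 0, 0], [1, 4, 0, 6, 0, 0, 0], [1, 4, 0, 9, 0, 0, 0], [1, 4, 0, 13, 0, 0, 0], [1, 4, 0, 18, 0, 0, 0], [1, 4, 0, 24, 0, 0, 0], [1, 4, 0, 34, 0, 0, 0], [1, 4, 0, 80, 0, 0, 0]])

```text
time: 8.75
position: [0.61, 0.1355, 0.1242]
eef_rot: [1.0, -0.0, -0.002, 0.001]
ft_force: [0.8, -0.1, 0.4]
width: 0.0005
finger_force: 0.0
```

Call:
carry_out(steps=[[1, -4, -60, 30, 0, 0, 0], [1, -4, -120, 30, 0, 0, 0], [1, -4, -180, 30, 0, 0, 0], [1, -4, -230, 10, 0, 0, 0], [1, -4, -230, -20, 0, 0, 0], [1, -4, -230, -50, 0, 0, 0], [1, -4, -230, -56, 0, 0, 0], [1, -4, -230, -62, 0, 0, 0], [1, -4, -230, -68, 0, 0, 0], [1, -4, -230, -74, 0, 0, 0]])

```text
time: 10.0
position: [0.6089, -0.0938, 0.0525]
eef_rot: [1.0, -0.0, 0.002, 0.0]
ft_force: [4.2, -1.3, 3.6]
width: 0.0002
finger_force: 2.4
```

Call:
carry_out(steps=[[1, 0, 0, -6, 0, 0, 0], [1, 0, 0, -6, 0, 0, 0], [1, 2, 0, -6, 0, 0, 0], [1, 4, 0, -5, 0, 0, 0], [1, 4, 0, -3, 0, 0, 0], [1, 4, 0, 0, 0, 0, 0], [1, 4, 0, 4, 0, 0, 0], [1, 4, 0, 9, 0, 0, 0], [1, 4, 0, 15, 0, 0, 0], [1, 4, 0, 25, 0, 0, 0]])

```text
time: 11.25
position: [0.6114, -0.0939, 0.0769]
eef_rot: [1.0, -0.0, -0.0, 0.0]
ft_force: [-0.0, 0.7, 0.0]
width: 0.0005
finger_force: 0.0
```

Call:
carry_out(steps=[[1, 0, 0, 50, 0, 0, 5], [0.6, -30, 30, 100, 0, 0, 15], [0.6, -60, 70, 150, 0, 0, 25], [0.6, -90, 110, 180, 0, 0, 35], [0.6, -110, 160, 190, 0, 0, 45], [0.6, -110, 210, 190, 0, 0, 55], [0.6, -110, 230, 190, 0, 0, 65], [0.6, -110, 230, 190, 0, 0, 75], [0.6, -110, 230, 190, 0, 0, 85], [0.6, -110, 230, 190, 0, 0, 90]])

```text
time: 12.5
position: [0.5015, 0.1363, 0.2671]
eef_rot: [0.706, 0.709, 0.0, 0.0]
ft_force: [-0.6, 0.6, -0.0]
width: 0.0348
finger_force: 0.0
```

Call:
carry_out(steps=[[0.6, 0, 0, 0, 0, 0, 0], [0.6, 0, 0, 0, 0, 0, 0]])

```text
time: 12.75
position: [0.5016, 0.1361, 0.2669]
eef_rot: [0.708, 0.706, 0.0, 0.0]
ft_force: [-0.1, -0.1, -1.0]
width: 0.0348
finger_force: 0.0
```

```bash
python3 - <<'E'
from h import *
s=robot.state(); im=vision.snapshot('wrist'); np.save('w1.npy',im); C=cam('wrist',s); np.save('w1C.npy',np.array([*C[0],*C[1],C[2]]))
im2=vision.snapshot('side'); np.save('side2.npy',im2)
save(np.hstack([im,cv2.resize(im2[130:290,230:340],(240,420))]),'p4'); print(s['position'],s['eef_rot'],s['width'])
for c,q in blobs(im,(20,110,60),(34,255,255),40)[0]: print('yel',c,q)
for c,q in blobs(im,(100,120,50),(125,255,255),60)[0]: print('blue',c,q,onz(C,c,.056))
E
```

```text
[0.50160837 0.13613493 0.26686877] [7.07919731e-01 7.06292862e-01 1.05931970e-04 1.91691045e-04] 0.03479551928000699
yel [227.8  47.9] [  162     0   128   100 10954]
blue [547.8  63.6] [ 527    0   33  122 2627] [0.78588608 0.2713676  0.056     ]
blue [344.6 183.4] [338 152  22  67 405] [0.57523487 0.14129085 0.056     ]
blue [345.  254.9] [338 243  17  26 155] [0.58094872 0.04775348 0.056     ]
```

View pics/p4.png

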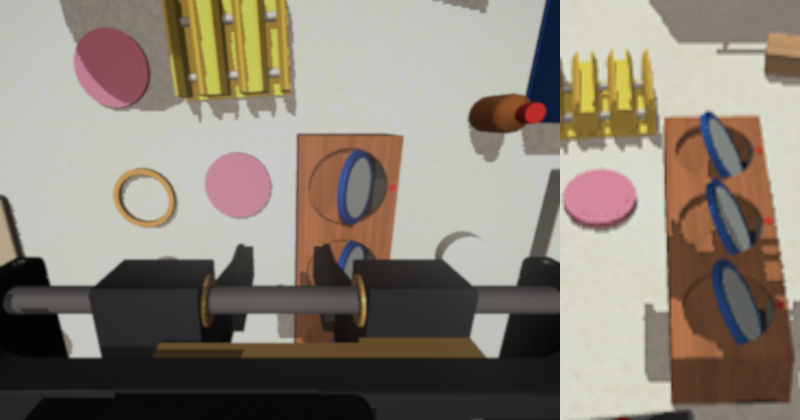

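All three crystals lean: the +y one is at wrist (355,187) and the side inset shows all three. The rack is cut off at the top of the wrist view, from (165,0) to (290,100). I'll shift +y to see the whole of it.

Call:
carry_out(steps=[[0.6, -30, 50, 0, 0, 0, 0], [0.6, -30, 80, 0, 0, 0, 0], [0.6, -30, 80, 0, 0, 0, 0], [0.6, -30, 80, 0, 0, 0, 0]])

```text
time: 13.35
position: [0.4719, 0.2153, 0.2664]
eef_rot: [0.708, 0.707, -0.0, 0.0]
ft_force: [-0.2, -0.9, 0.4]
width: 0.035
finger_force: 0.0
```

```bash
python3 - <<'E'
from h import *
s=robot.state(); im=vision.snapshot('wrist'); np.save('w2.npy',im); C=cam('wrist',s)
import pickle; pickle.dump(C,open('w2C.pkl','wb'))
print(s['position'],s['eef_rot'])
A=im[0:260,130:400]; save(cv2.resize(A,None,fx=2.3,fy=2.3,interpolation=cv2.INTER_CUBIC),'p5')
E
```

```text
[0.4719102  0.21528967 0.26643261] [ 7.07562367e-01  7.06650863e-01 -2.18095677e-04  8.48198229e-05]
```

View pics/p5.png

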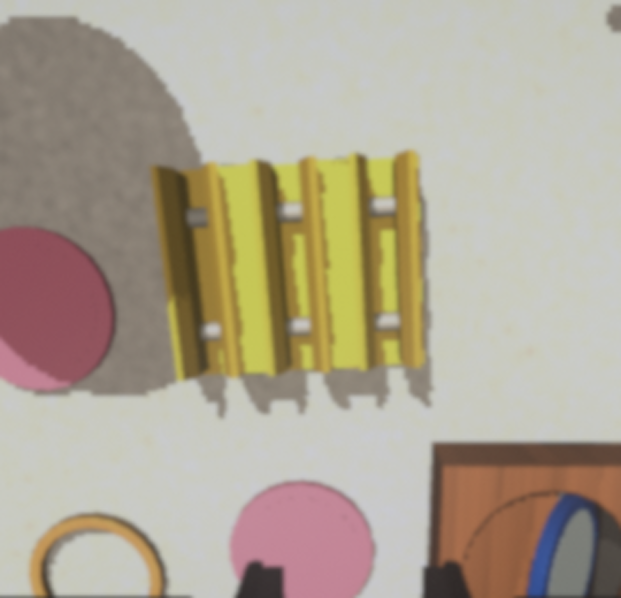

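```bash
python3 - <<'E'
from h import *
import pickle; C=pickle.load(open('w2C.pkl','rb'))
f=lambda p,z: onz(C,np.array(p)/2.3+[130,0],z)
P=[(153,168),(182,378),(416,152),(423,366)]
Q=[f(p,.046) for p in P]
for q in Q: print((q*1000).round(1))
print('ctr top',np.mean(Q,0).round(4), [np.degrees(np.arctan2(*(Q[i]-Q[i+1])[:2])).round(2) for i in(0,2)], np.linalg.norm(Q[0]-Q[2]),np.linalg.norm(Q[1]-Q[3]),np.linalg.norm(Q[0]-Q[1]))
for z in(.01,.016,.02):
  for p in[(197,217),(211,330),(291,210),(300,326),(383,205),(388,321)]: print(z,(f(p,z)*1000).round(1)[:2],end=' ')
  print()
# z of pixel (lower corners) base front corner
for p in [(423,366),(182,378)]: print('base?',f(p,0).round(4))
# cross check: side & scene views of top corners predicted
for n in('side','scene'):
  c=cam(n); print(n,[proj(c,q).round(1) for q in Q])
E
```

```text
[376.  343.4  46. ]
[382.7 242.2  46. ]
[502.7 350.2  46. ]
[508.8 248.2  46. ]
ctr top [0.4426 0.296  0.046 ] [np.float64(-3.76), np.float64(-3.45)] 0.1268740299159044 0.1263274315111807 0.10144544385721942
0.01 [388.3 323.7] 0.01 [392.3 264. ] 0.01 [439.1 327.1] 0.01 [442.5 266.1] 0.01 [488.6 329.5] 0.01 [492.1 268.7] 
0.016 [389.6 323.3] 0.016 [393.4 264.4] 0.016 [439.6 326.7] 0.016 [443.  266.5] 0.016 [488.4 329. ] 0.016 [491.8 269.1] 
0.02 [390.4 323. ] 0.02 [394.2 264.7] 0.02 [439.9 326.3] 0.02 [443.3 266.8] 0.02 [488.2 328.7] 0.02 [491.6 269.4] 
base? [0.5134 0.2422 0.    ]
base? [0.3715 0.2355 0.    ]
side [array([228.6, 150.2]), array([228.9, 168.8]), array([271. , 148.7]), array([273.7, 167.2])]
scene [array([465. , 255.9]), array([417.5, 238.6]), array([443.2, 291.7]), array([392.3, 270.9])]
```

```bash
python3 - <<'E'
from h import *
import pickle; C=pickle.load(open('w2C.pkl','rb')); im=np.load('w2.npy')
for c,q in blobs(im,(100,120,50),(125,255,255),60)[0]: print('blue',c,q)
for p in [(.5775-.013,.1366,.089),(.5775-.016,.1366,.087),(.5775-.01,.1366,.091)]: print(proj(C,p))
h=cv2.cvtColor(im,cv2.COLOR_RGB2HSV);m=cv2.inRange(h,(100,120,50),(125,255,255))
for r in (225,232,240,248): print(r,np.where(m[r,300:420])[0][[0,-1]]+300 if m[r,300:420].any() else '')
S=np.load('side2.npy');c=cam('side')
for c_,q in blobs(S,(100,120,50),(125,255,255),40)[0]: print('side',c_,q)
for y in(-.0926,.0214,.1366): print(proj(c,(.5775-.013,y,.089)).round(1))
s=robot.state();print(s['position'])
E
```

```text
blue [551.  136.3] [ 535   61   25  127 1640]
blue [367.6 239.2] [360 218  19  42 259]
[362.35461489 259.59630657]
[359.38508933 258.84607028]
[365.35611708 260.3546216 ]
225 [370 375]
232 [367 372]
240 [364 369]
248 [362 367]
side [233.2 105.8] [229 102   8   9  54]
side [397.  156.5] [ 366  128   67   59 2972]
side [299.3 185. ] [295 173  13  24  81]
side [302.3 212. ] [297 199  14  27  99]
side [305.7 244.8] [300 229  16  32 138]
side [168.7 269. ] [153 264  33  11 336]
[302.1 235.4]
[298.9 203.7]
[296.1 176.5]
[0.47204344 0.21495382 0.26641946]
```

Call:
carry_out(steps=[[0.75, 20, -30, -20, 0, -10, 0], [0.75, 40, -60, -40, 0, -20, 0], [0.75, 60, -78, -70, 0, -30, 0], [0.75, 67, -78, -110, 0, -33, 0], [0.75, 67, -78, -138, 0, -33, 0], [0.75, 78, -78, -155, 0, -33, 0], [0.75, 89, -78, -172, 0, -33, 0], [0.75, 100, -78, -188, 0, -33, 0], [0.75, 100, -78, -188, 0, -33, 0]])

```text
time: 14.52
position: [0.5714, 0.1367, 0.0773]
eef_rot: [0.679, 0.677, 0.2, 0.2]
ft_force: [-0.1, 0.8, 0.4]
width: 0.0218
finger_force: 0.0
```

```bash
python3 - <<'E'
from h import *
s=robot.state(); print(s['position'],s['eef_rot'],s['ft_force'],s['width'])
im=vision.snapshot('side'); w=vision.snapshot('scene')
save(np.hstack([cv2.resize(im[120:240,240:340],(400,480)),cv2.resize(w[190:310,270:370],(400,480))]),'p6')
E
```

```text
[0.57144143 0.13674074 0.07729097] [0.6789945  0.67746435 0.19980043 0.20022064] [-0.14880966  0.79512286  0.37214819] 0.021764445749295123
```

View pics/p6.png

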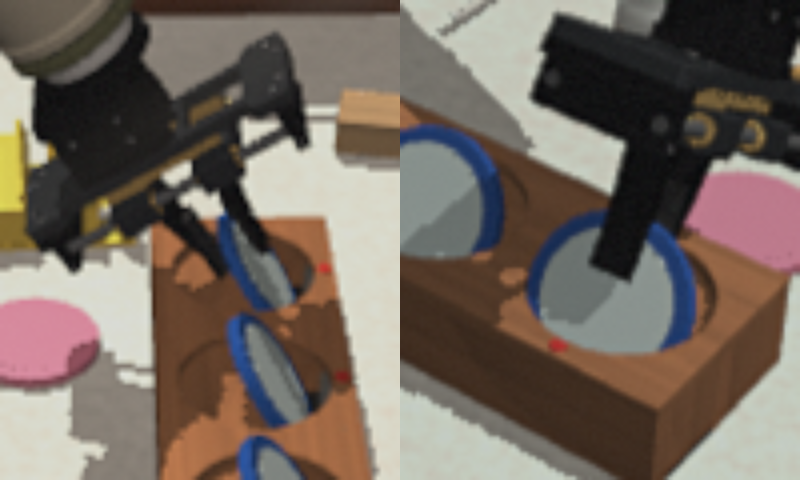

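The fingers straddle the raised edge: in the scene crop the pad lies over the rim at (615,250). Closing, then lifting along the disc plane.

Call:
carry_out(steps=[[1, 0, 0, 0, 0, 0, 0], [1, 0, 0, 0, 0, 0, 0], [1, 0, 0, 0, 0, 0, 0], [1, -5, 0, 8, 0, 0, 0], [1, -13, 0, 20, 0, 0, 0], [1, -22, 0, 34, 0, 0, 0], [1, -33, 0, 51, 0, 0, 0], [1, -44, 0, 68, 0, 0, 0], [1, -50, 0, 95, 0, 0, 0], [1, -50, 0, 120, 0, 0, 0]], newtons=25)

```text
time: 15.88
position: [0.5208, 0.1381, 0.1992]
eef_rot: [0.678, 0.678, 0.201, 0.201]
ft_force: [0.7, -1.5, -0.9]
width: 0.0077
finger_force: 25.0
```

Call:
carry_out(steps=[[1, 0, 0, 5, 0, 8, 1], [1, 0, 0, 5, 0, 16, 2], [1, 0, 10, 5, 0, 25, 3], [1, -20, 40, 5, 0, 33, 3.6], [1, -40, 70, 5, 0, 33, 3.6], [1, -60, 100, 5, 0, 33, 3.6], [1, -60, 120, 5, 0, 33, 3.6], [1, -60, 120, 5, 0, 33, 3.6]])

```text
time: 16.88
position: [0.4607, 0.2596, 0.2035]
eef_rot: [0.685, 0.729, 0.006, -0.007]
ft_force: [0.8, -1.2, -1.0]
width: 0.0079
finger_force: 25.0
```

```bash
python3 - <<'E'
from h import *
s=robot.state(); print(s['position'],R.from_quat(s['eef_rot']).as_matrix().round(3),s['ft_force'],s['width'])
im=vision.snapshot('side');np.save('side3.npy',im); w=vision.snapshot('scene');np.save('scene3.npy',w); wr=vision.snapshot('wrist');np.save('w3.npy',wr)
save(np.hstack([cv2.resize(im[100:260,210:350],(420,480)),cv2.resize(wr,(380,480))]),'p7')
E
```

```text
[0.46067562 0.25958453 0.20347401] [[-0.062  0.998 -0.001]
 [ 0.998  0.062  0.018]
 [ 0.018 -0.    -1.   ]] [ 0.76364069 -1.15544215 -1.01977947] 0.007854752435554615
```

View pics/p7.png

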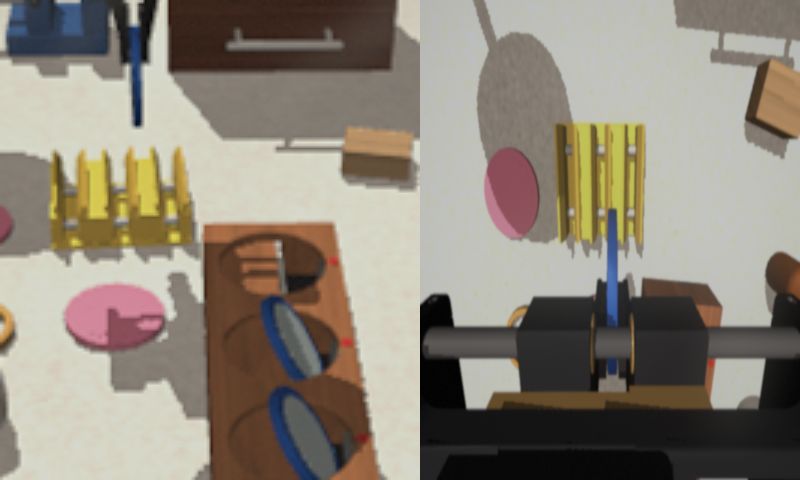

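The crystal is held upright, visible as a thin blue line at wrist (612,290). The rack is unmoved. Going above slot 0 and checking.

Call:
carry_out(steps=[[1, -33, 16, 0, 0, 0, 0], [1, -67, 33, -20, 0, 0, 0], [1, -67, 33, -45, 0, 0, 0], [1, -67, 33, -60, 0, 0, 0], [1, -67, 33, -60, 0, 0, 0], [1, -67, 33, -60, 0, 0, 0]])

```text
time: 17.77
position: [0.3953, 0.2911, 0.1442]
eef_rot: [0.686, 0.727, 0.007, -0.006]
ft_force: [-0.4, -0.1, -1.1]
width: 0.0077
finger_force: 24.9
```

```bash
python3 - <<'E'
from h import *
s=robot.state(); print(s['position'],s['ft_force'],s['width'])
im=vision.snapshot('side');np.save('side4.npy',im); wr=vision.snapshot('wrist');np.save('w4.npy',wr)
save(np.hstack([cv2.resize(im[110:190,210:290],(400,400),interpolation=cv2.INTER_CUBIC),cv2.resize(wr[60:310,200:450],(400,400),interpolation=cv2.INTER_CUBIC)]),'p8')
E
```

```text
[0.39531337 0.29112223 0.14422064] [-0.40997809 -0.13540283 -1.140892  ] 0.007672239137957765
```

View pics/p8.png

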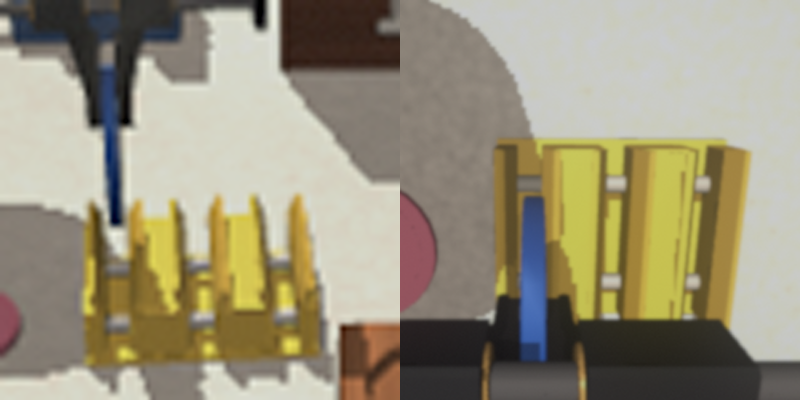

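The crystal's lower edge sits centrally between slot 0's walls in both views (side crop (115,222), walls at 92 and 135). Lowering.

Call:
carry_out(steps=[[1, 0, 2, -10, 0, 0, 0], [1, 0, 2, -20, 0, 0, 0], [1, 0, 2, -30, 0, 0, 0], [1, 0, 2, -38, 0, 0, 0], [1, 0, 2, -46, 0, 0, 0], [1, 0, 2, -52, 0, 0, 0], [1, 0, 2, -56, 0, 0, 0], [1, 0, 2, -56, 0, 0, 0]])

```text
time: 18.88
position: [0.3946, 0.2931, 0.0874]
eef_rot: [0.686, 0.728, 0.006, -0.006]
ft_force: [-1.1, 0.4, -1.2]
width: 0.0078
finger_force: 24.9
```

Call:
carry_out(steps=[[1, 0, 0, -2, 0, 0, 0], [1, 0, 0, -4, 0, 0, 0], [1, 0, 0, -4, 0, 0, 0]])

```text
time: 19.25
position: [0.3948, 0.2935, 0.0838]
eef_rot: [0.686, 0.728, 0.007, -0.006]
ft_force: [0.9, 0.5, -0.4]
width: 0.0079
finger_force: 25.0
```

Call:
carry_out(steps=[[1, 0, 0, -1, 0, 0, 0], [1, 0, 0, -2, 0, 0, 0], [1, 0, 0, -2, 0, 0, 0]])

```text
time: 19.62
position: [0.3952, 0.2945, 0.0828]
eef_rot: [0.686, 0.728, 0.007, -0.006]
ft_force: [-2.1, 1.8, 10.8]
width: 0.0077
finger_force: 25.0
```

Contact on the rods. Release with a small opening and retreat straight up.

Call:
carry_out(steps=[[0.8, 0, 0, 1, 0, 0, 0], [0.8, 0, 0, 1, 0, 0, 0], [0.8, 0, 0, 1, 0, 0, 0], [0.8, 0, 0, 12, 0, 0, 0], [0.8, 0, 0, 30, 0, 0, 0], [0.75, 0, 0, 70, 0, 0, 0], [0.75, 0, 0, 110, 0, 0, 0]])

```text
time: 20.5
position: [0.3945, 0.2934, 0.1939]
eef_rot: [0.686, 0.728, 0.007, -0.006]
ft_force: [0.9, -0.0, 0.3]
width: 0.0212
finger_force: 0.0
```

```bash
python3 - <<'E'
from h import *
s=robot.state(); print(s['position'],s['ft_force'],s['width'])
im=vision.snapshot('side');np.save('side5.npy',im); sc=vision.snapshot('scene')
save(np.hstack([cv2.resize(im[110:260,210:350],(420,450),interpolation=cv2.INTER_CUBIC),cv2.resize(sc[220:320,370:480],(380,450),interpolation=cv2.INTER_CUBIC)]),'p9')
c=cam('side')
for b,q in blobs(im,(100,120,50),(125,255,255),40)[0]: print(b,q)
print('pred top/bottom slot0',proj(c,(.394,.293,.097)),proj(c,(.394,.293,.052)))
E
```

```text
[0.39445323 0.29343411 0.19391956] [ 0.86658973 -0.00424881  0.31395299] 0.021152693367940588
[397.  156.5] [ 366  128   67   59 2972]
[232.9 156.5] [232 142   3  30  61]
[302.3 212.1] [297 199  14  28 103]
[305.4 244.2] [300 229  16  32 143]
[168.7 269. ] [153 264  33  11 336]
pred top/bottom slot0 [232.79958632 143.74474501] [233.68756385 157.38003665]
```

View pics/p9.png

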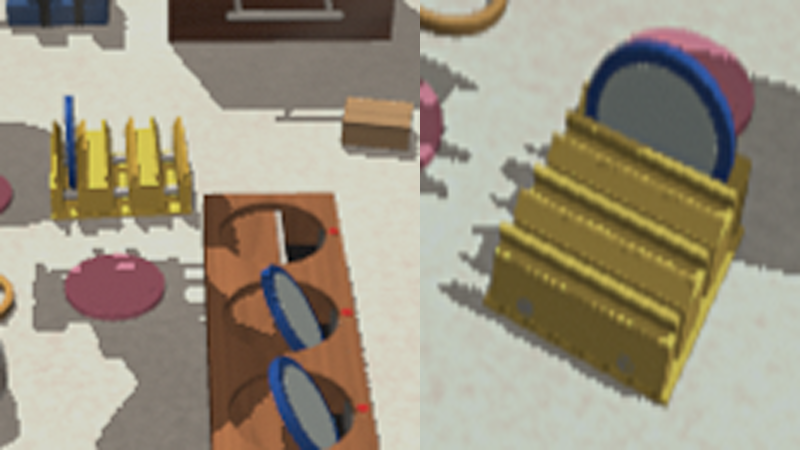

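Crystal 1 of 3 stands home in slot 0: the side blob top is at row 142, predicted 143.7. Next, the middle crystal.

Call:
carry_out(steps=[[0.75, 30, -55, 0, 0, -8, -0.9], [0.75, 60, -110, 0, 0, -16, -1.8], [0.75, 90, -165, 0, 0, -24, -2.7], [0.75, 120, -220, -10, 0, -33, -3.75], [0.75, 144, -272, -30, 0, -33, -3.75], [0.75, 144, -272, -66, 0, -33, -3.75], [0.75, 155, -272, -83, 0, -33, -3.75], [0.75, 166, -272, -100, 0, -33, -3.75], [0.75, 177, -272, -116, 0, -33, -3.75], [0.75, 177, -272, -116, 0, -33, -3.75]])

```text
time: 21.85
position: [0.5714, 0.0214, 0.0749]
eef_rot: [0.679, 0.677, 0.201, 0.2]
ft_force: [0.6, 0.2, -0.2]
width: 0.0218
finger_force: 0.0
```

```bash
python3 - <<'E'
from h import *
s=robot.state(); print(s['position'],R.from_quat(s['eef_rot']).as_matrix().round(3),s['ft_force'],s['width'])
E
```

```text
[0.57137896 0.02140432 0.07485689] [[ 0.002  0.84   0.543]
 [ 1.    -0.003 -0.   ]
 [ 0.001  0.543 -0.84 ]] [ 0.63899435  0.24148383 -0.17738405] 0.02183198000143531
```

Call:
carry_out(steps=[[1, -1, 0, 2, 0, 0, 0], [1, -1, 0, 2, 0, 0, 0], [1, -1, 0, 2, 0, 0, 0], [1, -6, 0, 10, 0, 0, 0], [1, -14, 0, 22, 0, 0, 0], [1, -23, 0, 36, 0, 0, 0], [1, -34, 0, 53, 0, 0, 0], [1, -45, 0, 70, 0, 0, 0], [1, -50, 0, 97, 0, 0, 0], [1, -50, 0, 127, 0, 0, 0]])

```text
time: 23.1
position: [0.5205, 0.0212, 0.2031]
eef_rot: [0.679, 0.677, 0.2, 0.201]
ft_force: [1.9, 0.2, -1.2]
width: 0.008
finger_force: 25.0
```

Call:
carry_out(steps=[[1, 0, 10, 2, -0.2, 8, 1], [1, 0, 50, 2, -0.5, 16, 2], [1, -20, 100, 2, -0.8, 25, 3], [1, -40, 150, 2, -1, 33, 3.45], [1, -60, 200, 2, -1, 33, 3.45], [1, -79, 250, 2, -1, 33, 3.45], [1, -79, 275, 2, -1, 33, 3.45], [1, -79, 275, 2, -1, 33, 3.45], [1, -79, 275, 2, -1, 33, 3.45]])

```text
time: 24.22
position: [0.4427, 0.2952, 0.2044]
eef_rot: [0.686, 0.728, -0.001, 0.0]
ft_force: [0.2, -0.6, -1.1]
width: 0.0079
finger_force: 25.0
```

```bash
python3 - <<'E'
from h import *
s=robot.state(); print(s['position'],R.from_quat(s['eef_rot']).as_matrix().round(3),s['ft_force'],s['width'])
im=vision.snapshot('side');np.save('side6.npy',im)
for b,q in blobs(im,(100,120,50),(125,255,255),20)[0]: print(b,q)
for b,q in blobs(im,(20,120,90),(32,255,255),100)[0]: print('y',b,q)
E
```

```text
[0.44266053 0.29518144 0.20441725] [[-0.059  0.998 -0.001]
 [ 0.998  0.059 -0.001]
 [-0.001 -0.001 -1.   ]] [ 0.24397868 -0.62220956 -1.06929709] 0.007874403424303882
[224.3  94.2] [221  91   6   7  26]
[233.3 106. ] [229 102   8  10  56]
[248.2 116.2] [247 102   3  31  69]
[397.  156.5] [ 366  128   67   59 2973]
[232.9 156.5] [232 142   3  30  61]
[305.5 244.6] [300 229  16  32 139]
[168.5 269.1] [152 264  34  12 343]
y [250.2 168.3] [ 227  149   47   34 1060]
```

The rack hasn't moved (yellow blob unchanged). Lowering into slot 1.

Call:
carry_out(steps=[[1, 0, 1, -40, 0, 0, 0], [1, 0, 1, -65, 0, 0, 0], [1, 0, 1, -75, 0, 0, 0], [1, 0, 1, -85, 0, 0, 0], [1, 0, 1, -94, 0, 0, 0], [1, 0, 1, -103, 0, 0, 0], [1, 0, 1, -110, 0, 0, 0], [1, 0, 1, -115, 0, 0, 0], [1, 0, 1, -118, 0, 0, 0], [1, 0, 1, -118, 0, 0, 0]])

```text
time: 25.52
position: [0.4426, 0.2972, 0.0865]
eef_rot: [0.686, 0.728, -0.0, 0.0]
ft_force: [-0.4, -0.3, -0.7]
width: 0.0077
finger_force: 25.0
```

Call:
carry_out(steps=[[1, 0, 0, -2, 0, 0, 0], [1, 0, 0, -3, 0, 0, 0], [1, 0, 0, -3, 0, 0, 0]])

```text
time: 25.9
position: [0.4427, 0.2972, 0.0837]
eef_rot: [0.686, 0.728, -0.0, 0.0]
ft_force: [-0.4, -0.1, 0.3]
width: 0.0075
finger_force: 25.0
```

Call:
carry_out(steps=[[1, 0, 0, -1, 0, 0, 0], [1, 0, 0, -2, 0, 0, 0], [1, 0, 0, -2, 0, 0, 0]])

```text
time: 26.28
position: [0.4433, 0.2972, 0.083]
eef_rot: [0.686, 0.728, 0.0, 0.001]
ft_force: [-3.0, -5.2, 18.1]
width: 0.0077
finger_force: 25.0
```

Call:
carry_out(steps=[[0.8, 0, 0, 1, 0, 0, 0], [0.8, 0, 0, 1, 0, 0, 0], [0.8, 0, 0, 1, 0, 0, 0], [0.8, 0, 0, 12, 0, 0, 0], [0.8, 0, 0, 30, 0, 0, 0], [0.75, 0, 0, 70, 0, 0, 0], [0.75, 0, 0, 112, 0, 0, 0], [0.75, 0, 0, 112, 0, 0, 0]])

```text
time: 27.28
position: [0.4439, 0.2986, 0.1978]
eef_rot: [0.686, 0.728, 0.003, 0.001]
ft_force: [-0.3, -0.5, 0.0]
width: 0.0214
finger_force: 0.0
```

Call:
carry_out(steps=[[0.75, 15, -58, 5, 0.2, -8, -0.9], [0.75, 30, -116, 5, 0.4, -16, -1.8], [0.75, 45, -174, 5, 0.7, -24, -2.7], [0.75, 60, -232, 5, 1, -33, -3.4], [0.75, 75, -290, 5, 1, -33, -3.4], [0.75, 90, -345, 0, 1, -33, -3.4], [0.75, 96, -389, -20, 1, -33, -3.4], [0.75, 96, -389, -60, 1, -33, -3.4], [0.75, 96, -389, -65, 1, -33, -3.4], [0.75, 96, -389, -65, 1, -33, -3.4]])

```text
time: 28.52
position: [0.5389, -0.0912, 0.1293]
eef_rot: [0.678, 0.678, 0.201, 0.201]
ft_force: [-0.2, 0.5, 0.7]
width: 0.0215
finger_force: 0.0
```

```bash
python3 - <<'E'
from h import *
s=robot.state(); print(s['position'],R.from_quat(s['eef_rot']).as_matrix().round(3),s['ft_force'],s['width'])
im=vision.snapshot('side');np.save('side7.npy',im)
for b,q in blobs(im,(100,120,50),(125,255,255),20)[0]: print(b,q)
for b,q in blobs(im,(20,120,90),(32,255,255),100)[0]: print('y',b,q)
E
```

```text
[ 0.53889486 -0.09121201  0.12929976] [[ 0.001  0.839  0.545]
 [ 1.    -0.001  0.   ]
 [ 0.001  0.545 -0.839]] [-0.23807385  0.49462199  0.722158  ] 0.021486065690256743
[240.5  90.8] [237  85   8  16  77]
[224.7  93.8] [222  88   5  11  32]
[232.7 106.5] [228 102   9  10  75]
[397.  156.5] [ 366  128   67   59 2973]
[305.6 244.8] [300 229  16  32 135]
[168.5 269.1] [152 264  34  12 343]
y [268.8 165.5] [261 149  13  30 151]
```

Call:
carry_out(steps=[[0.75, 11, -1, -17, 0, 0, 0], [0.75, 22, -1, -34, 0, 0, 0], [0.75, 32, -1, -51, 0, 0, 0], [0.75, 32, -1, -51, 0, 0, 0], [1, 32, -1, -51, 0, 0, 0], [1, 32, -1, -51, 0, 0, 0], [1, 32, -1, -51, 0, 0, 0]])

```text
time: 29.45
position: [0.572, -0.0931, 0.0794]
eef_rot: [0.678, 0.677, 0.202, 0.202]
ft_force: [3.5, -0.1, 3.5]
width: 0.0076
finger_force: 24.9
```

Call:
carry_out(steps=[[1, -5, 0, 8, 0, 0, 0], [1, -13, 0, 20, 0, 0, 0], [1, -22, 0, 34, 0, 0, 0], [1, -33, 0, 51, 0, 0, 0], [1, -44, 0, 68, 0, 0, 0], [1, -50, 0, 95, 0, 0, 0], [1, -50, 0, 127, 0, 0, 0], [1, -50, 0, 127, 0, 0, 0]])

```text
time: 30.45
position: [0.5213, -0.0931, 0.2071]
eef_rot: [0.678, 0.677, 0.201, 0.203]
ft_force: [-0.6, -0.4, -1.5]
width: 0.0078
finger_force: 25.0
```

```bash
python3 - <<'E'
from h import *
s=robot.state(); print(s['position'],s['ft_force'],s['width'])
im=vision.snapshot('side');np.save('side8.npy',im)
for b,q in blobs(im,(100,120,50),(125,255,255),20)[0]: print(b,q)
for b,q in blobs(im,(20,120,90),(32,255,255),100)[0]: print('y',b,q)
im=vision.snapshot('scene');np.save('scene8.npy',im)
for b,q in blobs(im,(100,120,50),(125,255,255),60)[0]: print(b,q)
for b,q in blobs(im,(20,120,90),(32,255,255),100)[0]: print('y',b,q)
E
```

```text
[ 0.52134223 -0.09308606  0.20710727] [-0.6378869  -0.44287673 -1.54695312] 0.007819835291432077
[240.6  90.5] [237  85   8  12  76]
[397.  156.5] [ 366  128   67   59 2974]
[286.7 204.9] [277 186  25  35 182]
[168.5 269.1] [152 264  34  12 343]
[76.7 45.5] [    0     0   162   109 13848]
[250.1 165.5] [231 143  37  42 353]
[310.2 176.3] [300 168  19  18 148]
[439.6 246.1] [409 230  52  43 575]
[541.8 241.3] [535 231  14  22  79]
[297.7 396.3] [ 222  351  172   69 6169]
y [425.9 281.2] [ 389  252   77   58 2060]
```

Call:
carry_out(steps=[[1, 0, 40, 0, -0.2, 8, 1], [1, 0, 95, 0, -0.5, 16, 2], [1, -5, 150, 0, -0.8, 25, 3], [1, -10, 205, 0, -1, 33, 3.45], [1, -15, 260, 0, -1, 33, 3.45], [1, -25, 315, 0, -1, 33, 3.45], [1, -31, 370, 0, -1, 33, 3.45], [1, -31, 393, 0, -1, 33, 3.45], [1, -31, 393, 0, -1, 33, 3.45], [1, -31, 393, 0, -1, 33, 3.45]])

```text
time: 31.8
position: [0.4896, 0.2991, 0.2035]
eef_rot: [0.686, 0.728, -0.001, -0.0]
ft_force: [0.2, 0.4, -1.9]
width: 0.0076
finger_force: 25.0
```

```bash
python3 - <<'E'
from h import *
s=robot.state(); print(s['position'],R.from_quat(s['eef_rot']).as_matrix().round(3),s['ft_force'],s['width'])
im=vision.snapshot('side');np.save('side9.npy',im)
for b,q in blobs(im,(100,120,50),(125,255,255),20)[0]: print(b,q)
for b,q in blobs(im,(20,120,90),(32,255,255),100)[0]: print('y',b,q)
E
```

```text
[0.48955094 0.29907517 0.20345463] [[-0.059  0.998 -0.002]
 [ 0.998  0.059 -0.001]
 [-0.001 -0.002 -1.   ]] [ 0.2258124   0.35347931 -1.92267927] 0.007586875134560316
[224.6  93.7] [222  88   5  10  25]
[240.4  92.6] [237  90   8   6  35]
[233.3 106. ] [229 102   8  10  54]
[265.9 115.9] [264 102   4  32  89]
[397.  156.5] [ 366  128   67   59 2973]
[232.9 156.8] [232 142   3  31  62]
[249.9 156.3] [249 142   3  30  59]
[168.5 269.1] [152 264  34  12 343]
y [250.1 168.3] [ 227  149   47   34 1030]
```

Rack and both standing crystals are in place. Lowering into slot 2.

Call:
carry_out(steps=[[1, 1, 1, -40, 0, 0, 0], [1, 1, 1, -65, 0, 0, 0], [1, 1, 1, -75, 0, 0, 0], [1, 1, 1, -85, 0, 0, 0], [1, 1, 1, -94, 0, 0, 0], [1, 1, 1, -103, 0, 0, 0], [1, 1, 1, -110, 0, 0, 0], [1, 1, 1, -114, 0, 0, 0], [1, 1, 1, -117, 0, 0, 0], [1, 1, 1, -117, 0, 0, 0]])

```text
time: 33.1
position: [0.4906, 0.3011, 0.0875]
eef_rot: [0.686, 0.728, -0.0, -0.0]
ft_force: [0.2, -0.3, -1.9]
width: 0.0078
finger_force: 25.0
```

Call:
carry_out(steps=[[1, 0, 0, -1, 0, 0, 0], [1, 0, 0, -2, 0, 0, 0], [1, 0, 0, -2, 0, 0, 0]])

```text
time: 33.48
position: [0.4906, 0.3011, 0.0856]
eef_rot: [0.686, 0.728, -0.0, 0.0]
ft_force: [0.2, -0.1, -1.0]
width: 0.0076
finger_force: 25.0
```

Call:
carry_out(steps=[[1, 0, 0, -1, 0, 0, 0], [1, 0, 0, -2, 0, 0, 0], [1, 0, 0, -2, 0, 0, 0]])

```text
time: 33.85
position: [0.491, 0.3012, 0.0844]
eef_rot: [0.686, 0.728, 0.0, 0.0]
ft_force: [-2.1, -1.4, 8.3]
width: 0.008
finger_force: 25.0
```

Call:
carry_out(steps=[[0.8, 0, 0, 1, 0, 0, 0], [0.8, 0, 0, 1, 0, 0, 0], [0.8, 0, 0, 1, 0, 0, 0], [0.8, 0, 0, 12, 0, 0, 0], [0.8, 0, 0, 30, 0, 0, 0], [0.75, 0, 0, 70, 0, 0, 0], [0.75, 0, 0, 112, 0, 0, 0], [0.75, 0, -50, 130, 0, 0, 0], [0.5, 0, -110, 150, 0, 0, 0], [0.5, -5, -170, 170, 0, 0, 0]])

```text
time: 35.1
position: [0.4857, 0.1314, 0.2549]
eef_rot: [0.685, 0.728, 0.001, 0.0]
ft_force: [0.7, -0.8, 0.7]
width: 0.0347
finger_force: 0.0
```

Call:
carry_out(steps=[[0.5, -5, -60, 10, 0, 0, 0], [0.5, -10, -120, 20, 0, 0, -1], [0.5, -15, -180, 20, 0, 0, -2], [0.5, -20, -240, 20, 0, 0, -3], [0.5, -25, -300, 20, 0, 0, -3.4], [0.5, -30, -360, 20, 0, 0, -3.4], [0.5, -36, -420, 20, 0, 0, -3.4], [0.5, -36, -480, 20, 0, 0, -3.4], [0.5, -36, -490, 20, 0, 0, -3.4], [0.5, -36, -490, 20, 0, 0, -3.4]])

```text
time: 36.35
position: [0.45, -0.3571, 0.2738]
eef_rot: [0.707, 0.707, 0.0, 0.0]
ft_force: [0.7, 0.6, 0.4]
width: 0.0434
finger_force: 0.0
```

```bash
python3 - <<'E'
from h import *
import pickle
s=robot.state(); w=vision.snapshot('wrist'); C=cam('wrist',s); pickle.dump((C,w),open('wc.pkl','wb'))
print(s['position'],R.from_quat(s['eef_rot']).as_matrix().round(3),s['width'])
im=vision.snapshot('side');np.save('side10.npy',im); sc=vision.snapshot('scene');np.save('scene10.npy',sc)
for b,q in blobs(im,(100,120,50),(125,255,255),20)[0]: print(b,q)
for b,q in blobs(im,(20,120,90),(32,255,255),100)[0]: print('y',b,q)
A=cv2.resize(w[20:290,120:440],(640,540),interpolation=cv2.INTER_CUBIC)
B=cv2.resize(sc[225:315,380:480],(160,144)); D=cv2.resize(im[135:190,215:285],(160,126))
P=np.zeros((540,800,3),np.uint8);P[:,:640]=A;P[:144,640:]=B;P[150:276,640:]=D;save(P,'p10')
E
```

```text
[ 0.44999819 -0.35710346  0.27378409] [[-0.     1.     0.001]
 [ 1.     0.     0.   ]
 [ 0.     0.001 -1.   ]] 0.043364729606053344
[397.  156.5] [ 366  128   67   59 2972]
[168.5 269.1] [152 264  34  12 343]
y [269.  171.1] [260 149  14  33 140]
```

View pics/p10.png

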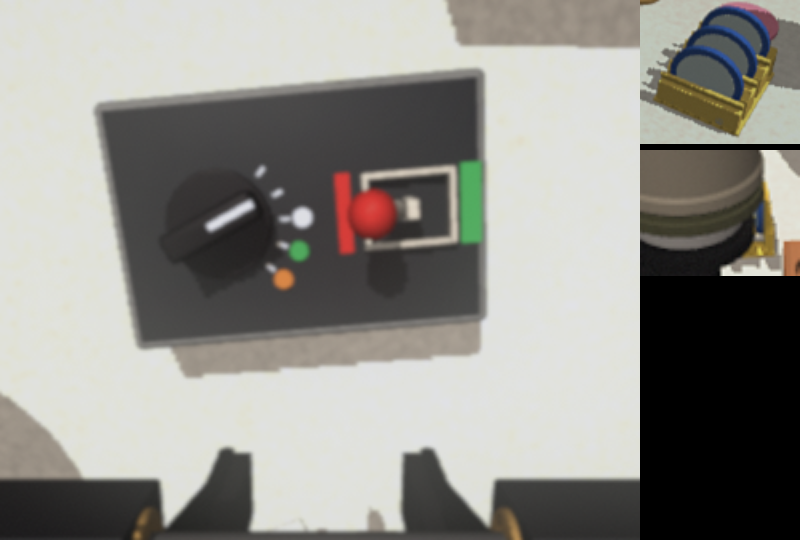

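The rack inset shows all three crystals seated. In the enlarged wrist view the knob axis is near (211,226), with the pointer end at (257,200). The tabs are white (303,217), green (299,250) and orange (284,279). Green is the middle tab, so the detent is 1.2. The ball is at (373,213).

```bash
python3 - <<'E'
from h import *
import pickle
from scipy.optimize import least_squares
C,w=pickle.load(open('wc.pkl','rb'))
f=lambda p,z: onz(C,np.array(p)/2+[120,20],z)
K=[f(p,.06) for p in[(97,105),(483,70),(138,347),(485,318)]]
print('corners',np.array(K).round(4)[:,:2].tolist())
e1=K[1]-K[0];e2=K[3]-K[2]; print('yaw',np.degrees(np.arctan2(e1[1],e1[0])),np.degrees(np.arctan2(e2[1],e2[0])),np.linalg.norm(e1),np.linalg.norm(e2))
T=np.array([f(p,.061)[:2] for p in[(303,217),(299,250),(284,279)]])
r=least_squares(lambda c:[np.hypot(*(t-c))-.047 for t in T],T.mean(0)+[-.045,0.02]); c=r.x
print('tabs',T.round(4),'axis(tabs)',c.round(4))
B=np.array([f(p,.101)[:2] for p in[(250,190),(264,212),(160,240),(172,263)]]); bc=B.mean(0); print('bar centre',bc.round(4))
d=f((257,200),.101)[:2]-f((205,230),.101)[:2]
print('pointer ang',np.degrees(np.arctan2(d[1],d[0])))
for cc in(c,bc): print([np.degrees(np.arctan2(*(t-cc)[::-1])).round(1) for t in T])
print('ball',f((373,213),.117),'strips',f((343,213),.06),f((471,202),.06))
# ball by two views
b=[]
for n,im in(('side',np.load('side0.npy')),('scene',np.load('scene0.npy'))):
    u=max(blobs(im,(0,150,90),(8,255,255),10)[0],key=lambda q:q[1][4] if n=='side' else -abs(q[0][0]-208)-abs(q[0][1]-150)) ; print(n,u[0]); b.append(ray(cam(n),u[0]))
b.append(ray(C,np.array((373,213))/2+[120,20]))
A=sum(np.eye(3)-np.outer(d,d) for o,d in b); y=sum((np.eye(3)-np.outer(d,d))@o for o,d in b); print('ball3',np.linalg.solve(A,y))
E
```

```text
corners [[0.3254, -0.2293], [0.5343, -0.2121], [0.3356, -0.3647], [0.5455, -0.3469]]
yaw 4.714860962853776 4.844757945878146 0.20961744186872963 0.21070078438706763
tabs [[ 0.4369 -0.2882]
 [ 0.4344 -0.3067]
 [ 0.4253 -0.3234]] axis(tabs) [ 0.3899 -0.2923]
bar centre [ 0.3914 -0.2917]
pointer ang 28.499004556406486
[np.float64(5.0), np.float64(-18.0), np.float64(-41.3)]
[np.float64(4.3), np.float64(-19.3), np.float64(-43.1)]
ball [ 0.47263248 -0.28461517  0.117     ] strips [ 0.45975275 -0.28607167  0.06      ] [ 0.53251508 -0.2800574   0.06      ]
side [257.8 294. ]
scene [207.9 150.2]
ball3 [ 0.47089884 -0.28478347  0.12033405]
```

Call:
carry_out(steps=[[0.5, -20, 20, -20, 0, 0, -10], [0.5, -40, 40, -40, 0, 0, -20], [0.5, -60, 65, -60, 0, 0, -30], [0.5, -60, 65, -90, 0, 0, -40], [0.5, -60, 65, -110, 0, 0, -50], [0.5, -60, 65, -120, 0, 0, -60], [0.5, -60, 65, -140, 0, 0, -62], [0.5, -60, 65, -165, 0, 0, -62], [0.5, -60, 65, -184, 0, 0, -62], [0.5, -60, 65, -184, 0, 0, -62]])

```text
time: 37.75
position: [0.3895, -0.2908, 0.0885]
eef_rot: [0.97, 0.243, -0.001, -0.001]
ft_force: [-0.2, 0.3, 0.4]
width: 0.0436
finger_force: 0.0
```

Call:
carry_out(steps=[[1, 0, 0, 0, 0, 0, 0], [1, 0, 0, 0, 0, 0, 0], [1, 0, 0, 0, 0, 0, 0], [1, 0, 0, 0, 0, 0, 0]])

```text
time: 38.25
position: [0.3899, -0.2923, 0.0895]
eef_rot: [0.97, 0.242, 0.0, 0.0]
ft_force: [-0.4, 2.1, 3.8]
width: 0.0159
finger_force: 25.0
```

Call:
carry_out(steps=[[1, 0, 0, 0, 0, 0, -8], [1, 0, 0, 0, 0, 0, -16], [1, 0, 0, 0, 0, 0, -24], [1, 0, 0, 0, 0, 0, -32], [1, 0, 0, 0, 0, 0, -40], [1, 0, 0, 0, 0, 0, -46], [1, 0, 0, 0, 0, 0, -47], [1, 0, 0, 0, 0, 0, -47]])

```text
time: 39.25
position: [0.3899, -0.2926, 0.0894]
eef_rot: [0.987, -0.164, 0.0, 0.0]
ft_force: [-3.5, -0.7, 6.1]
width: 0.0161
finger_force: 25.0
```

Call:
carry_out(steps=[[0.5, 0, 0, 0, 0, 0, 0], [0.5, 0, 0, 0, 0, 0, 0], [0.5, 0, 0, 0, 0, 0, 0], [0.5, 0, 0, 30, 0, 0, 0], [0.5, 0, 0, 80, 0, 0, 0], [0.5, 0, 0, 130, 0, 0, 0], [0.5, 20, -25, 170, 0, 0, 10], [0.5, 40, -50, 185, 0, 0, 20], [0.5, 60, -65, 185, 0, 0, 30], [0.5, 60, -65, 185, 0, 0, 40]])

```text
time: 40.5
position: [0.4506, -0.3579, 0.2733]
eef_rot: [0.983, 0.185, -0.0, -0.001]
ft_force: [-0.2, 0.4, -0.6]
width: 0.0439
finger_force: 0.0
```

```bash
python3 - <<'E'
from h import *
s=robot.state(); print(s['time'],s['position'],R.from_quat(s['eef_rot']).as_matrix().round(3),s['width'])
im=vision.snapshot('side');np.save('side11.npy',im); sc=vision.snapshot('scene')
A=cv2.resize(im[270:370,175:305],(520,400),interpolation=cv2.INTER_CUBIC); B=cv2.resize(sc[225:315,380:480],(280,252))
P=np.zeros((400,800,3),np.uint8);P[:,:520]=A;P[:252,520:]=B;save(P,'p11')
E
```

```text
40.5 [ 0.45059965 -0.35791198  0.27332683] [[ 0.931  0.364 -0.   ]
 [ 0.364 -0.931  0.001]
 [ 0.    -0.001 -1.   ]] 0.0438744739823953
```

View pics/p11.png

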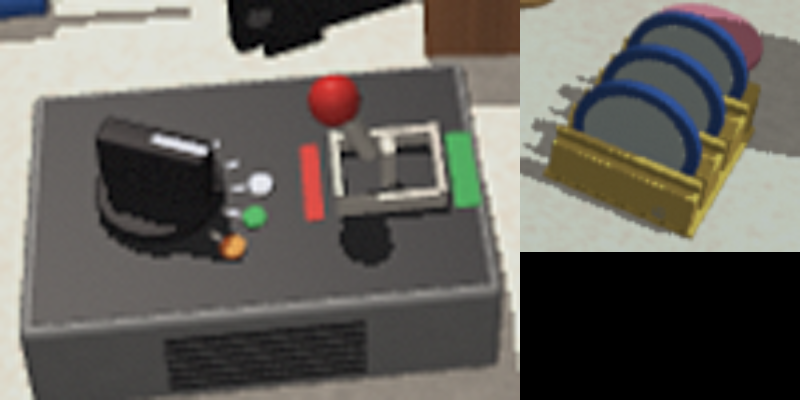

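The pointer line (152,140)→(210,153) leads towards the green tab, and the rack is still fully loaded. Verifying the angle, then approaching the ball.

```bash
python3 - <<'E'
from h import *
c=cam('side'); p=[onz(c,np.array(q)/4+[175,270],.101)[:2] for q in((152,140),(210,153))]; d=p[1]-p[0]
print(np.degrees(np.arctan2(d[1],d[0])), p[1], np.hypot(*(p[1]-[.3905,-.292])))
E
```

```text
-16.84762190950977 [ 0.41498434 -0.30113077] 0.026131468536033996
```

Call:
carry_out(steps=[[0.5, 10, 35, 0, 0, 0, -8], [0.5, 21, 73, -30, 0, 0, -16.5], [0.5, 21, 73, -70, 0, 0, -16.5], [0.5, 21, 73, -110, 0, 0, -16.5], [0.5, 21, 73, -140, 0, 0, -16.5], [0.5, 21, 73, -160, 0, 0, -16.5], [0.5, 21, 73, -160, 0, 0, -16.5], [0.5, 21, 73, -160, 0, 0, -16.5]])

```text
time: 41.6
position: [0.4712, -0.2844, 0.1151]
eef_rot: [0.999, 0.039, 0.0, 0.0]
ft_force: [0.1, -0.1, 0.8]
width: 0.0435
finger_force: 0.0
```

Call:
carry_out(steps=[[1, 0, 0, 0, 0, 0, 0], [1, 0, 0, 0, 0, 0, 0], [1, 0, 0, 0, 0, 0, 0], [1, 0, 0, 0, 0, 0, 0]], newtons=40)

```text
time: 42.1
position: [0.471, -0.2851, 0.1145]
eef_rot: [0.999, 0.039, 0.0, 0.001]
ft_force: [0.8, -3.2, 1.6]
width: 0.0218
finger_force: 40.0
```

Call:
carry_out(steps=[[1, -2, 0, 4, 0, 0, 0], [1, -3, 0, 8, 0, 0, 0], [1, -5, 0, 12, 0, 0, 0], [1, -5, 0, 12, 0, 0, 0]])

```text
time: 42.6
position: [0.466, -0.2852, 0.1262]
eef_rot: [0.999, 0.039, 0.001, 0.001]
ft_force: [4.3, -5.4, -5.2]
width: 0.0222
finger_force: 40.0
```

```bash
python3 - <<'E'
from h import *
s=robot.state(); print(s['position'],s['ft_force'],s['width'],s['finger_force'])
im=vision.snapshot('side'); b=max(blobs(im,(0,150,90),(8,255,255),4)[0],key=lambda q:q[1][4]); print(b)
im=vision.snapshot('scene'); print([q for q in blobs(im,(0,150,90),(8,255,255),4)[0] if q[0][1]<180 and q[0][0]<260])
E
```

```text
[ 0.46598775 -0.28516522  0.12617591] [ 4.29744093 -5.35661852 -5.22146125] 0.02216142561107401 39.9985410534282
(array([252.8, 316.5]), array([251, 309,   5,  16,  64], dtype=int32))
[(array([207.2, 144.6]), array([205, 142,   5,   6,  25], dtype=int32)), (array([217.4, 170.8]), array([216, 170,   4,   3,   8], dtype=int32))]
```

The ball came out and the force matches the spring. Flipping along the arc, then easing it back in.

Call:
carry_out(steps=[[1, 7, 0.6, 2.5, 0, 0, 0], [1, 14, 1.2, 4.3, 0, 0, 0], [1, 21, 1.8, 5.3, 0, 0, 0], [1, 29, 2.4, 5.8, 0, 0, 0], [1, 36, 3, 5.3, 0, 0, 0], [1, 43, 3.7, 4.3, 0, 0, 0], [1, 50, 4.2, 2.5, 0, 0, 0], [1, 57, 4.8, 0, 0, 0, 0], [1, 57, 4.8, 0, 0, 0, 0]])

```text
time: 43.82
position: [0.5214, -0.2806, 0.1249]
eef_rot: [0.999, 0.039, -0.002, 0.0]
ft_force: [-3.7, -5.1, -4.0]
width: 0.0216
finger_force: 40.0
```

Call:
carry_out(steps=[[1, -2, 0, -4, 0, 0, 0], [1, -4, 0, -8, 0, 0, 0], [1, -5, 0, -10, 0, 0, 0], [1, -5, 0, -10, 0, 0, 0]])

```text
time: 44.32
position: [0.52, -0.2808, 0.1184]
eef_rot: [0.999, 0.039, 0.003, 0.002]
ft_force: [4.7, -4.3, 9.6]
width: 0.0219
finger_force: 40.0
```

Call:
carry_out(steps=[[0.5, 0, 0, 0, 0, 0, 0], [0.5, 0, 0, 0, 0, 0, 0], [0.5, 0, 0, 0, 0, 0, 0], [0.5, 0, 0, 20, 0, 0, 0], [0.5, 0, 0, 60, 0, 0, 0], [0.5, 0, 0, 110, 0, 0, 0], [0.5, 0, -50, 150, 0, 0, 0], [0.5, 0, -100, 150, 0, 0, 0], [0.5, 0, -100, 150, 0, 0, 0]])

```text
time: 45.45
position: [0.5161, -0.3841, 0.2671]
eef_rot: [0.999, 0.037, -0.0, 0.001]
ft_force: [0.5, 0.5, -1.3]
width: 0.0434
finger_force: 0.0
```

```bash
python3 - <<'E'
from h import *
s=robot.state(); print(s['time'],s['position'])
im=vision.snapshot('side'); sc=vision.snapshot('scene'); w=vision.snapshot('wrist')
A=cv2.resize(sc[130:215,160:280],(480,340),interpolation=cv2.INTER_CUBIC); B=cv2.resize(sc[225:315,380:480],(320,288)); D=cv2.resize(w[0:260],(480,250)); E=cv2.resize(im[270:370,175:305],(320,250))
P=np.zeros((590,800,3),np.uint8);P[:340,:480]=A;P[:288,480:]=B;P[340:,:480]=D;P[340:,480:]=E;save(P,'p12')
E
```

```text
45.45 [ 0.51606262 -0.38405081  0.26705345]
```

View pics/p12.png

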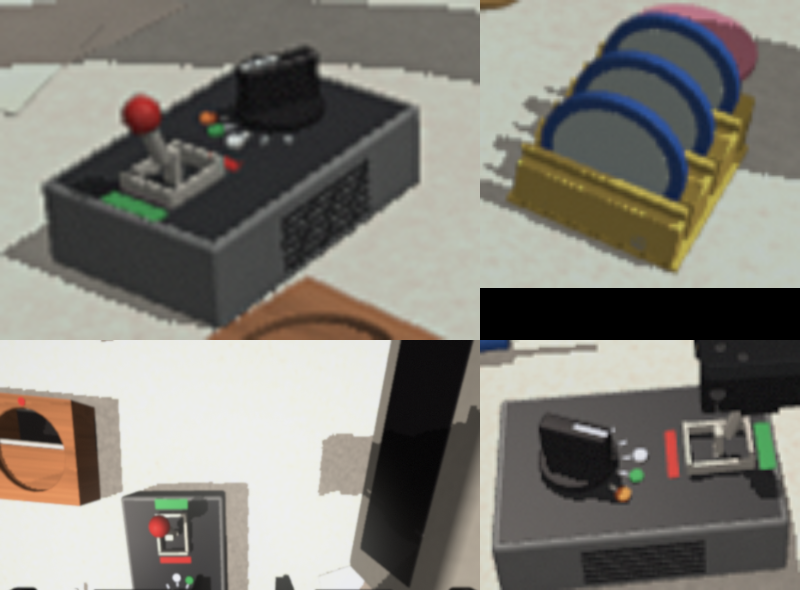

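```bash
python3 - <<'E'
from h import *
s=robot.state()
for n in('scene','wrist'):
    im=vision.snapshot(n); c=cam(n,s)
    print(n,'pred on',proj(c,(.520,-.2807,.117)),'off',proj(c,(.472,-.2847,.117)),'pulled on',proj(c,(.5245,-.2803,.128)))
    print([(b,q[4]) for b,q in blobs(im,(0,150,90),(8,255,255),15)[0]])
E
```

```text
scene pred on [194.362052   159.61894143] off [207.5011483  151.74244518] pulled on [192.67135603 156.29067569]
[(array([497.7,  79.7]), np.int32(15799)), (array([195.3, 157.8]), np.int32(49)), (array([309.1, 275.6]), np.int32(17)), (array([306.9, 330.2]), np.int32(127))]
wrist pred on [186.45903418 191.50901164] off [190.85072169 236.38440096] pulled on [182.50864554 189.56516052]
[(array([25.9, 63.7]), np.int32(83)), (array([185.7, 194.6]), np.int32(354)), (array([205.6, 228.5]), np.int32(213))]
```

The toggle is on and sprung in, the knob is on green, and the rack is loaded. The oil bottle still stands at (307,330). Handing in.

```bash
python3 -c "
from bench import robot
print(robot.sign_off())"
```

```text
the job is handed in; nothing more can be done
None
```

The job is handed in: all three crystals stand home in the rack, the knob is on the green tab, and the toggle is flipped to green and sprung back in; the final camera check agreed, with the oil bottle still upright.

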